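# Put the remote away in the caddy door

## Task

Pull the caddy's door wide open by its handle, to about a right angle, and lay the silver remote buttons up, flat and square, in the shaped pocket of the tray on the inside of the door. Then swing the door fully shut with the remote still seated in it. Leave the glass dish, the coin box and the stylus where they are.

Things in the scene. Friction and masses are not known exactly. Their poses are not given: they have to be found in the camera images.
- caddy: Two-tier charcoal plastic caddy, 160 (x, depth) x 250 (y, width) x 172 mm high, fixed to the cabinet top. Origin: centre of its underside; its front looks to its own -x, towards the robot. The lower tier (up to 158 mm) is closed by the door on its front; the upper tier is a shallow tray, floor at 158 mm, rim at 172 mm.
- door (a joint): Door angle in rad: 0 shut, up to 1.75 open, swinging out towards the robot; starts shut or ajar (up to 0.12). Upright hinge line at the caddy's left front edge, 80 mm ahead (-x) and 125 mm left (+y) of the caddy's origin; seen from above the door opens clockwise. Light friction (under 1 N at the handle); it stays where left; no latch.
- door_hinge (a point): Point on the hinge line, 130 mm above the cabinet top, at the panel's rear face. Axes turn with the door: -y runs along the panel to its free edge, -x out of its outer face (the caddy's axes when shut). Panel x -12 to 0, y -250 to 0 mm, 6 to 148 mm above the cabinet top.
- handle_grip (a point): Point on the axis of the door's steel handle, 120 mm above the cabinet top, at x -52, y -225 mm from the hinge line (axes of door_hinge). The handle is an upright round bar 12 mm thick, from 46 to 138 mm above the cabinet top, its axis 40 mm out from the door's outer face, joined to it by level stubs at both ends. Can be pinched from above across the door's width.
- pocket (a point): Centre of the pocket's floor, 85 mm above the cabinet top, at x 62, y -117 mm from the hinge line (axes of door_hinge). The grey tray is fixed inside the door and swings with it; shut, it is hidden. Pocket 156 (y) x 52 mm (x); rim 9 mm high, 7 thick, with 60 mm finger gaps midway on both long sides. Door's inner face is 62 mm from the pocket's centre, its top edge 54 mm above the rim.
- remote: Silver remote control, 150 (x) x 46 (y) x 24 mm (z), about 0.16 kg, lying buttons up on the cabinet top, in front and to the right of the caddy. Origin: centre of its underside, long side along x, z up out of the buttons. It may lie either way round in the pocket.
- dish: Round glass dish, 84 mm across, 32 mm high, on the caddy's upper tier. Origin: centre of its underside. Leave it alone.
- coin_box: White plastic coin box with a press-button latch, 60 x 70 x 45 mm, on the caddy's upper tier. Origin: centre of its underside. Leave it alone.
- stylus: Blue pen-shaped stylus, 142 mm long (x), 12 mm thick, on the cabinet top to the right of the caddy. Origin: centre of its underside. Leave it alone.
There are look-alikes about, which are no part of the job. There is more than one size of the remote; the job needs the smallest.

How it is judged:
On the way, in this order (a step that is already met when the one before it is completed fails the run):
1. the fingers are on the handle with the door drawn at least 0.25 rad open (value of joint door above 0.25 rad and (contact force between the fingers and door_c8 above 0.2 N or contact force between the fingers and door_c9 above 0.2 N or contact force between the fingers and door_c10 above 0.2 N)), for 0.02 s.
2. the door is wide open (over 1.2 rad) (value of joint door above 1.2 rad), for 0.1 s.
3. with the door still open (over 0.9 rad) the remote lies flat and square in the pocket, released (value of joint door above 0.9 rad and contact force between the fingers and remote below 0.1 N and x of remote in the frame of pocket between -0.006 and 0.006 m and y of remote in the frame of pocket between -0.006 and 0.006 m and z of remote in the frame of pocket between -0.004 and 0.004 m and angle between the x axis of remote and the y axis of pocket, either way round below 0.08 rad and angle between remote's own z axis and vertical below 0.06 rad), for 0.3 s.
At the end, for the whole second after the job is handed in: Door shut (under 0.06 rad) and at rest; remote at rest in the door pocket, buttons up, within 6 mm of its centre along and across, underside within 4 mm of the floor, tilt under 0.06 rad, square within 0.08 rad (either way round); dish, coin box, stylus within 30 mm of their starts (value of joint door below 0.06 rad and velocity of joint door between -0.05 and 0.05 rad/s and linear speed of remote below 0.03 m/s and x of remote in the frame of pocket between -0.006 and 0.006 m and y of remote in the frame of pocket between -0.006 and 0.006 m and z of remote in the frame of pocket between -0.004 and 0.004 m and angle between the x axis of remote and the y axis of pocket, either way round below 0.08 rad and angle between remote's own z axis and vertical below 0.06 rad and distance of each of dish, coin_box, stylus from where it was at the start of the episode below 0.03 m); the robot touches nothing.
It fails at once if the dish moved more than 30 mm (distance of dish from where it was at the start of the episode above 0.03 m).
It fails at once if the coin box moved more than 30 mm (distance of coin_box from where it was at the start of the episode above 0.03 m).
It fails at once if the stylus moved more than 30 mm (distance of stylus from where it was at the start of the episode above 0.03 m).
It also fails if it takes over 70 s, if anything falls off the work surface, if the arm or the gripper's body presses on something with over 40 N, if the wrist force passes 120 N, or if a joint passes its speed limit or range.

## Robot

A 7-joint arm with a two-finger parallel gripper is mounted at the origin on the work surface. World frame = base frame: x ahead of the robot, y to its left, z up, the work surface at z = 0. Lengths are in m, angles in rad, forces in N, time in s.
With the tool pointing down it reaches from about 0.425 to 0.875 m from the base axis. Payload 4.7 kg.
Tool frame: the origin (TCP) lies between the finger pads; the fingertips stand 14 mm ahead of it and the grasp point (between the pads) lies 5 mm behind it; z points along the fingers, y is the line along which they close (so a half turn about z gives the same grasp; the last joint's range is limited). The gripper opens to 87 mm and grips with 3 to 60 N. Pads are 19 mm wide; open, the fingers measure 117 mm over their backs; the gripper's body (75 mm by 190 mm) begins 51 mm behind the grasp point.
Start: joints at [1.207, 0.321, -0.07, 1.45, 0.023, 1.371, -0.057], TCP at [0.24, -0.604, 0.237] pointing down, gripper open.
Joint ranges: [-2.86, 2.86], [-0.3, 2.09], [-1.38, 1.24], [0.06, 2.45], [-1.56, 4.7], [0.09, 2.05], [-2.69, 2.69]. Speed limits (rad/s): [2.57, 2.57, 3.14, 3.14, 3.14, 3.14, 3.14].

## Interface

Orientations are given as a rotation vector (axis times angle).
In Python, from bench import get_state, get_image, camera_params, close_job gives the robot as it stands. The module is installed in compiled form; this text tells all that it offers.
- The arm moves only by the tool arm_command, never from a script. Its argument "motion" is a list of rows, each a list of 5 numbers: the finger opening in mm, from 0 to 87, then the shift along the tool's x, y, z in mm, then the turn about the tool's z in degrees. In form: [[gripper, x, y, z, spin], ...]. A call has 1 to 5 rows; each row is the pose to reach, as a shift and turn from the pose commanded when the call began, along the tool's axes at that moment; what a row does not reach only later rows make up. A row lasts 1/12 s, in which the tool goes at most 41.7 mm and 7.16 degrees, less where a joint would pass 70% of its speed; a pose out of reach is approached as far as the arm can. A call with a gripper value outside its range is refused whole. The fingers move at their own pace and stop on an object; "newtons" is the grip in N (left out, the last holds). Time passes only in rows, so rows that repeat a pose let the fingers close. It gives the time, the measured TCP pose, the force, the opening and the grip force at its end, in the units of the state.
- get_state(): the state, without advancing time (a new reading comes with each control period).
- get_image(name): name is "scene" or "top"; returns (picture, depth): 480x640x3 uint8, red, green, blue; 480x640 float32, m along the optical axis (not along the pixel's ray), 0 where there is no reading.
- camera_params(name): a dict with "intrinsics" (3x3 intrinsics, pixels), "extrinsics" (4x4, takes a point from camera to world coordinates). Camera axes: x right, y down, z forward; pixel columns grow to the right and rows downward; lengths in m; the calibration is good to about 2 mm. A picture is of the moment at which its call begins. camera_params takes no time and is no camera call.
- close_job(): hands the job in; it is judged then, once.
The state is a dict: "time": time; "joint_positions": joint angles; "qd": joint speeds; "joint_torque": joint torques, N m; "position": TCP position; "tool_rot": TCP orientation; "ft_force": force on the tool from outside, world axes, zero at the start; "torque": the same for the moment, N m; "grip_width": opening from 0.0 (shut) to 1.0 (fully open); "grip_force": force on a finger pad.
Only numpy, scipy, OpenCV 4.12 (cv2) and the standard library are available. Lean on these libraries where they do the work, as an engineer would, in place of code of your own. Each camera call takes 0.05 s, during which the arm holds its last target. There are 200 camera calls.

## Working session

There is one attempt and no reset: what is moved stays moved. The work goes in short steps, Python scripts to look and compute and a tool call to move; the robot and the scene stay as the last step left them, time stands still between calls to the robot, and variables do not carry over. Pictures are saved under pics/ and viewed, at most 10 in all, crops included, and the job is handed in when it is done.

Besides the shell and the picture viewer there is one more tool, called after "Emit:" in YAML: its name, and indented under it one key for each argument. arm_command: Moves the arm, as the interface text tells. Its arguments: {"type":"object","properties":{"motion":{"type":"array"},"newtons":{"type":"number"}},"required":["motion"]}

```bash
mkdir -p pics; cat > h.py <<'E'
import numpy as np,cv2
from bench import *
from scipy.spatial.transform import Rotation as R
def cloud(n):
    im,d=get_image(n); p=camera_params(n); K=np.array(p["intrinsics"]);T=np.array(p["extrinsics"])
    v,u=np.mgrid[:480,:640]
    c=np.stack([(u-K[0,2])/K[0,0]*d,(v-K[1,2])/K[1,1]*d,d],-1)
    w=c@T[:3,:3].T+T[:3,3]; w[d==0]=np.nan
    return im,w
def save(n,im): cv2.imwrite("pics/"+n+".png",im[...,::-1])
E
python3 - <<'E'
from h import *
a,wa=cloud("top");b,wb=cloud("scene")
np.savez("c0",a=a,wa=wa,b=b,wb=wb)
save("top0",a);save("sc0",b)
print(get_state())
for n in("top","scene"):print(camera_params(n))
E
```

```text
{'time': 0.1, 'joint_positions': array([ 1.20710282,  0.32176911, -0.07007482,  1.45154428,  0.02259436,
        1.37076457, -0.05687651]), 'qd': array([ 0.00016433, -0.00123736,  0.00021127, -0.00227598,  0.00018201,
       -0.00041275,  0.00102284]), 'joint_torque': array([-1.38617170e-04, -4.92571485e+01, -4.05714791e-01, -3.13399708e+01,
       -6.42059580e-02,  3.94327752e-02,  5.42492148e-05]), 'position': array([ 0.23955053, -0.60375734,  0.235562  ]), 'tool_rot': array([-3.08407763e+00, -5.89666660e-01,  6.36098140e-04]), 'ft_force': array([-0.42019923,  0.90750042,  0.44911215]), 'torque': array([ 0.01602375,  0.00780164, -0.05185342]), 'grip_force': 0.0, 'grip_width': 1.0073879097364764}
{'intrinsics': array([[560.32725111,   0.        , 313.55890671],
       [  0.        , 560.32725111, 233.95409465],
       [  0.        ,   0.        ,   1.        ]]), 'extrinsics': array([[ 0.02366228, -0.99772578,  0.06311397,  0.47386037],
       [-0.99963995, -0.02441213, -0.01113621, -0.08707063],
       [ 0.01265163, -0.06282774, -0.99794419,  1.28517568],
       [ 0.        ,  0.        ,  0.        ,  1.        ]])}
{'intrinsics': array([[550.49872923,   0.        , 323.49829298],
       [  0.        , 550.49872923, 240.12472698],
       [  0.        ,   0.        ,   1.        ]]), 'extrinsics': array([[ 0.83992472,  0.45220825, -0.30005692,  0.90306555],
       [ 0.54267543, -0.69426874,  0.47275183, -0.59998256],
       [ 0.00546214, -0.55990947, -0.82853579,  1.01978279],
       [ 0.        ,  0.        ,  0.        ,  1.        ]])}
```

View pics/top0.png

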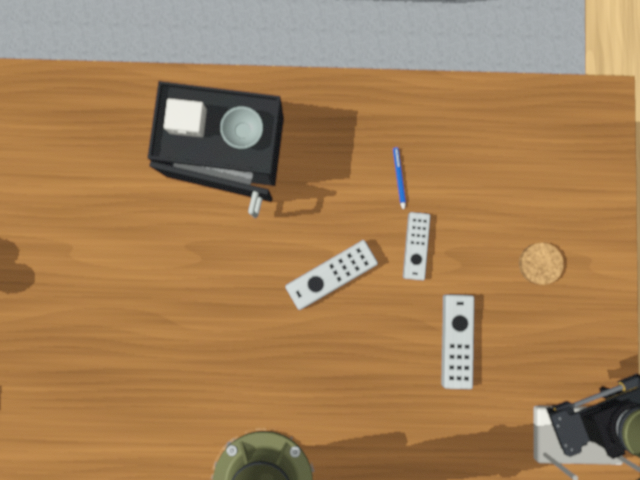

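View pics/sc0.png

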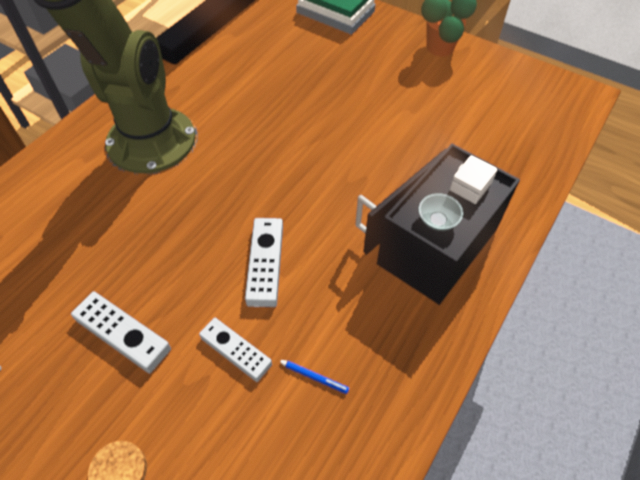

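The top view shows the caddy at about (217,135) with its door ajar and the handle at (255,204). There are three remotes: A (417,246), B (332,274) and C (458,341). A looks smallest, so it should be the 150 x 46 one. Next I'll measure all three and check A in an enlarged crop.

```bash
python3 - <<'E'
from h import *
z=np.load("c0.npz");a,wa=z["a"],z["wa"]
save("cropA",cv2.resize(a[190:400,270:490],None,fx=2.6,fy=2.6,interpolation=cv2.INTER_CUBIC))
hgt=wa[...,2]
for n,(u,v) in dict(A=(417,246),B=(332,274),C=(458,341),sty=(400,178)).items():
    m=((hgt>0.006)&(hgt<0.06)).astype(np.uint8)
    k,l=cv2.connectedComponents(m)
    s=l==l[v,u]
    if l[v,u]==0: print(n,'none',hgt[v,u]);continue
    p=wa[s]; zt=np.median(p[:,2])
    p=p[p[:,2]>zt-0.004]
    r=cv2.minAreaRect((p[:,:2]*1000).astype(np.float32)); print(n,s.sum(),zt,r, cv2.boxPoints(r).round().tolist())
# caddy top
m=(hgt>0.15)&(hgt<0.185); m[:, :120]=0; m[:,300:]=0;m[300:]=0
p=wa[m]; zz=p[:,2]; print('caddy z hist',np.histogram(zz,8))
rim=p[zz>0.167]
r=cv2.minAreaRect((rim[:,:2]*1000).astype(np.float32));print('rim',r,cv2.boxPoints(r).round().tolist())
# door top z~0.148
m=(hgt>0.138)&(hgt<0.153);m[:, :120]=0; m[:,300:]=0;m[300:]=0
p=wa[m]; r=cv2.minAreaRect((p[:,:2]*1000).astype(np.float32));print('door',m.sum(),r,cv2.boxPoints(r).round().tolist())
# handle
for v in range(190,220,3): print(v,[tuple((wa[v,u]*1000).round().astype(int)) if wa[v,u,0]==wa[v,u,0] else 0 for u in range(246,270,3)])
E
```

```text
A 1419 0.02387062637436621 ((534.0008544921875, -334.1277160644531), (47.39521789550781, 149.8147735595703), 85.64228820800781) [[458.0, -352.0], [607.0, -363.0], [610.0, -316.0], [461.0, -305.0]]
B 2578 0.03287903685532734 ((464.7914733886719, -142.38934326171875), (62.8626594543457, 205.07135009765625), 31.673812866210938) [[384.0, -72.0], [492.0, -246.0], [545.0, -213.0], [438.0, -39.0]]
C 2851 0.032758712402189305 ((323.0259704589844, -428.947021484375), (63.979549407958984, 203.8085479736328), 89.69519805908203) [[221.0, -460.0], [425.0, -461.0], [425.0, -397.0], [221.0, -396.0]]
sty 306 0.011710496571810225 ((691.99169921875, -294.5808410644531), (137.70260620117188, 12.707657814025879), 8.133946418762207) [[623.0, -298.0], [625.0, -311.0], [761.0, -291.0], [759.0, -279.0]]
caddy z hist (array([ 429, 3443, 2103,  488,  913,  823,  217,  146]), array([0.15002262, 0.15438317, 0.15874371, 0.16310426, 0.16746481,
       0.17182535, 0.1761859 , 0.18054644, 0.18490699]))
rim ((756.95947265625, 107.12664794921875), (249.21542358398438, 161.78897094726562), 84.42964172363281) [[664.0, 
[... 3182 characters left out ...]
.int64(54), np.int64(5)), (np.int64(597), np.int64(48), np.int64(0)), (np.int64(586), np.int64(29), np.int64(123)), (np.int64(589), np.int64(26), np.int64(94)), (np.int64(599), np.int64(28), np.int64(-10)), (np.int64(598), np.int64(21), np.int64(-3)), (np.int64(598), np.int64(14), np.int64(0)), (np.int64(599), np.int64(7), np.int64(-5))]
217 [(np.int64(591), np.int64(55), np.int64(-2)), (np.int64(591), np.int64(48), np.int64(-4)), (np.int64(591), np.int64(41), np.int64(0)), (np.int64(586), np.int64(29), np.int64(57)), (np.int64(591), np.int64(27), np.int64(-2)), (np.int64(591), np.int64(20), np.int64(0)), (np.int64(591), np.int64(13), np.int64(1)), (np.int64(592), np.int64(7), np.int64(-1))]
```

View pics/cropA.png

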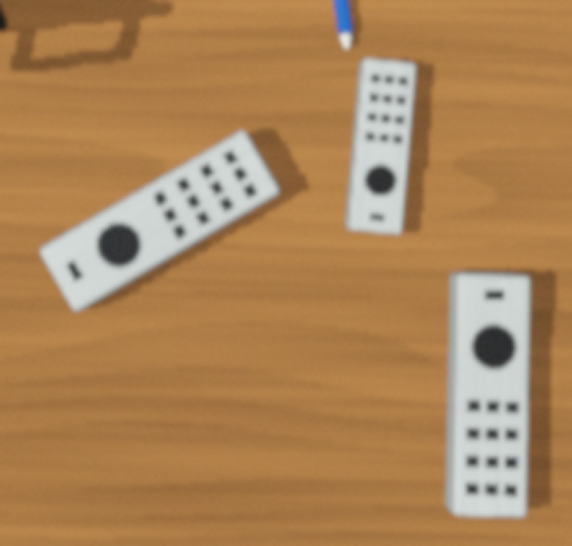

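A measures 150 x 47 x 24 mm, so it is the right remote. B and C are about 204 x 63 x 33 mm. The caddy is at about (757,107) mm with yaw -5.75°. That puts the hinge at (690,239), the handle about 231 mm from it as specified, and the door at about 0.11 rad.

```bash
cat >> h.py <<'E'
H=np.array([690.,239.4]); YAW=-5.75   # hinge, caddy yaw
def door(q,x,y):  # point in door axes (mm) -> world mm, for door angle rad
    a=np.radians(YAW)-q; c,s=np.cos(a),np.sin(a)
    return H+np.array([c*x-s*y,s*x+c*y])
def dooraz(q): return YAW+90-np.degrees(q)   # azimuth of door y
def pose():
    s=get_state(); M=R.from_rotvec(s["tool_rot"]).as_matrix(); return s,s["position"]*1000,M
def go(x,y,z,az,lab=""):
    s,p,M=pose(); a=np.degrees(np.arctan2(M[1,1],M[0,1]))
    d=M.T@(np.array([x,y,z])-p); spin=-((az-a+180)%360-180)
    print(lab,d.round(1),"spin",round(spin,1))
def here():
    s,p,M=pose(); print("t",round(s["time"],2),"pos",p.round(1),"az",round(float(np.degrees(np.arctan2(M[1,1],M[0,1]))),1),"w",round(float(s["grip_width"])*87,1),"gf",round(float(s["grip_force"]),1),"F",s["ft_force"].round(1),"j",s["joint_positions"].round(2))
E
python3 - <<'E'
from h import *
here(); print(door(.11,-52,-225),dooraz(.11)); go(*door(.11,-52,-225),225,dooraz(.11))
E
```

```text
t 0.1 pos [ 239.6 -603.8  235.6] az -68.4 w 87.6 gf 0.0 F [-0.4  0.9  0.4] j [ 1.21  0.32 -0.07  1.45  0.02  1.37 -0.06]
[592.16434953  30.21781745] 77.94746425356095
 [ 561.6 -459.2   11.3] spin -146.3
```

Emit:
arm_command:
  motion:
    - [87,40,-25,10,-7]
    - [87,70,-55,10,-14]
    - [87,100,-80,10,-21]
    - [87,130,-105,10,-28]
    - [87,160,-130,10,-35]
  newtons: 20

```text
time: 0.52
position: [0.3409, -0.4221, 0.226]
tool_rot: [-2.76, -1.498, 0.0]
ft_force: [1.3, 0.0, 0.4]
grip_width: 1.001
grip_force: 0.0
```

```bash
python3 - <<'E'
from h import *
here();go(*door(.11,-52,-225),225,dooraz(.11))
E
```

```text
t 0.52 pos [ 340.9 -422.1  226. ] az -33.0 w 87.1 gf 0.0 F [1.3 0.  0.4] j [ 1.08  0.11 -0.25  1.73  0.03  1.31  0.24]
 [516.2 -35.8   1.1] spin -111.0
```

Emit:
arm_command:
  motion:
    - [87,40,-3,0,-7]
    - [87,80,-6,0,-14]
    - [87,115,-8,0,-21]
    - [87,145,-10,0,-28]
    - [87,175,-12,0,-35]

```text
time: 0.93
position: [0.4272, -0.2695, 0.2263]
tool_rot: [-2.181, -2.261, 0.001]
ft_force: [0.0, -0.9, 0.3]
grip_width: 0.996
grip_force: 0.0
```

```bash
python3 - <<'E'
from h import *
here();go(*door(.11,-52,-225),225,dooraz(.11))
E
```

```text
t 0.93 pos [ 427.2 -269.5  226.3] az 2.1 w 86.7 gf 0.0 F [ 0.  -0.9  0.3] j [ 0.93  0.04 -0.42  1.8   0.02  1.3   0.53]
 [293.7 175.6   1.2] spin -75.9
```

Emit:
arm_command:
  motion:
    - [87,35,20,0,-7]
    - [87,70,40,0,-14]
    - [87,100,60,0,-21]
    - [87,130,78,0,-28]
    - [87,160,96,0,-35]

```text
time: 1.35
position: [0.5184, -0.1071, 0.2264]
tool_rot: [-1.402, -2.811, 0.001]
ft_force: [1.0, -0.6, -0.1]
grip_width: 0.996
grip_force: 0.0
```

```bash
python3 - <<'E'
from h import *
here();go(*door(.11,-52,-225),225,dooraz(.11))
E
```

```text
t 1.35 pos [ 518.4 -107.1  226.4] az 37.0 w 86.7 gf 0.0 F [ 1.  -0.6 -0.1] j [ 0.73  0.11 -0.61  1.75  0.06  1.31  0.75]
 [ 65.3 141.6   1.3] spin -40.9
```

Emit:
arm_command:
  motion:
    - [87,15,30,0,-7]
    - [87,30,60,0,-14]
    - [87,45,95,0,-21]
    - [87,57,120,0,-28]
    - [87,65,142,0,-35]

```text
time: 1.77
position: [0.5934, 0.0313, 0.2263]
tool_rot: [-0.487, -3.103, -0.002]
ft_force: [0.5, -0.6, -0.8]
grip_width: 1.0
grip_force: 0.0
```

```bash
python3 - <<'E'
from h import *
here();go(*door(.11,-52,-225),120,dooraz(.11))
E
```

```text
t 1.77 pos [593.4  31.3 226.3] az 72.2 w 87.0 gf 0.0 F [ 0.5 -0.6 -0.8] j [ 0.54  0.29 -0.76  1.59  0.2   1.35  1.01]
 [  0.8  -1.5 106.3] spin -5.8
```

Emit:
arm_command:
  motion:
    - [87,1,-1,0,-6]
    - [87,1,-1,35,-6]
    - [87,1,-1,70,-6]
    - [87,1,-1,105,-6]
    - [87,1,-1,106,-6]

```text
time: 2.18
position: [0.5868, 0.0265, 0.1134]
tool_rot: [-0.336, -3.111, 0.002]
ft_force: [-1.3, 0.0, -1.4]
grip_width: 0.996
grip_force: 0.0
```

Emit:
arm_command:
  motion:
    - [0,0,0,0,0]
    - [0,0,0,0,0]
    - [0,0,0,0,0]
    - [0,0,0,0,0]
    - [0,0,0,0,0]

```text
time: 2.6
position: [0.593, 0.0274, 0.1224]
tool_rot: [0.338, 3.12, -0.0]
ft_force: [-0.7, 0.5, -0.7]
grip_width: 0.708
grip_force: 0.0
```

```bash
python3 - <<'E'
from h import *
here()
for q in (.15,.22,.3,.38,.46): go(*door(q,-52,-225),120,dooraz(q),q)
E
```

```text
t 2.6 pos [593.   27.4 122.4] az 77.6 w 61.6 gf 0.0 F [-0.7  0.5 -0.7] j [ 0.53  0.37 -0.75  1.72  0.28  1.16  1.06]
0.15 [10.4  4.7  2.4] spin 2.0
0.22 [25.9  9.5  2.3] spin 6.0
0.3 [43.1 16.2  2.3] spin 10.6
0.38 [59.7 24.2  2.2] spin 15.2
0.46 [75.6 33.6  2.2] spin 19.7
```

Fingers close slowly; continue.

Emit:
arm_command:
  motion:
    - [0,0,0,0,0]
    - [0,0,0,0,0]
    - [0,0,0,0,0]
    - [0,0,0,0,0]
    - [0,0,0,0,0]

```text
time: 3.02
position: [0.5919, 0.0274, 0.1205]
tool_rot: [-0.338, -3.123, 0.0]
ft_force: [0.4, 0.1, -0.2]
grip_width: 0.324
grip_force: 0.0
```

Emit:
arm_command:
  motion:
    - [0,0,0,0,0]
    - [0,0,0,0,0]
    - [0,0,0,0,0]
    - [0,0,0,0,0]
    - [0,0,0,0,0]

```text
time: 3.43
position: [0.5925, 0.0302, 0.1205]
tool_rot: [0.335, 3.122, 0.006]
ft_force: [1.6, 4.5, -1.6]
grip_width: 0.134
grip_force: 20.0
```

```bash
python3 - <<'E'
from h import *
here()
for q in (.11,.15,.22,.3,.38,.46): go(*door(q,-52,-225),122,dooraz(q),q)
E
```

```text
t 3.43 pos [592.5  30.2 120.5] az 77.7 w 11.6 gf 20.0 F [ 1.6  4.5 -1.6] j [ 0.53  0.38 -0.75  1.72  0.27  1.15  1.06]
0.11 [ 0.3 -0.1 -1.5] spin -0.2
0.15 [ 9.3  2.1 -1.5] spin 2.1
0.22 [24.7  6.9 -1.5] spin 6.1
0.3 [41.9 13.6 -1.5] spin 10.7
0.38 [58.5 21.7 -1.5] spin 15.3
0.46 [74.4 31.1 -1.4] spin 19.9
```

Emit:
arm_command:
  motion:
    - [0,9,2,0,2]
    - [0,25,7,0,6]
    - [0,42,14,0,11]
    - [0,58,22,0,15]
    - [0,74,31,0,20]

```text
time: 3.85
position: [0.5268, 0.0754, 0.1205]
tool_rot: [0.879, 3.014, 0.005]
ft_force: [5.6, 4.5, -4.5]
grip_width: 0.133
grip_force: 20.0
```

```bash
python3 - <<'E'
from h import *
here()
for q in (.46,.56,.66,.76,.86,.95): go(*door(q,-52,-225),120,dooraz(q),q)
E
```

```text
t 3.85 pos [526.8  75.4 120.5] az 57.5 w 11.6 gf 20.0 F [ 5.6  4.5 -4.5] j [ 0.48  0.23 -0.75  1.87  0.17  1.11  0.67]
0.46 [0.9 0.7 0.5] spin -0.4
0.56 [23.2  6.8  0.5] spin 5.3
0.66 [44.7 15.1  0.5] spin 11.0
0.76 [65.3 25.6  0.5] spin 16.8
0.86 [84.7 38.   0.5] spin 22.5
0.95 [101.1  50.9   0.6] spin 27.6
```

Emit:
arm_command:
  motion:
    - [0,23,7,0,5]
    - [0,45,15,0,11]
    - [0,65,25,0,17]
    - [0,85,38,0,22.5]
    - [0,101,51,0,27.5]

```text
time: 4.27
position: [0.4681, 0.1717, 0.1205]
tool_rot: [1.572, 2.718, 0.002]
ft_force: [5.2, -0.0, -4.3]
grip_width: 0.13
grip_force: 20.0
```

```bash
python3 - <<'E'
from h import *
here()
for q in (.95,1.05,1.15,1.25,1.35,1.45): go(*door(q,-52,-225),120,dooraz(q),q)
E
```

```text
t 4.27 pos [468.1 171.7 120.5] az 29.9 w 11.3 gf 20.0 F [ 5.2 -0.  -4.3] j [ 0.33  0.15 -0.78  1.94  0.12  1.09  0.02]
0.95 [0.4 1.2 0.5] spin 0.1
1.05 [22.6  7.5  0.5] spin 5.8
1.15 [44.1 16.1  0.5] spin 11.5
1.25 [64.6 26.7  0.5] spin 17.3
1.35 [83.9 39.3  0.5] spin 23.0
1.45 [101.9  53.8   0.5] spin 28.7
```

Emit:
arm_command:
  motion:
    - [0,23,7,0,6]
    - [0,44,16,0,11.5]
    - [0,65,27,0,17]
    - [0,84,39,0,23]
    - [0,102,54,0,28.5]

```text
time: 4.68
position: [0.4625, 0.2865, 0.1204]
tool_rot: [2.195, 2.248, -0.004]
ft_force: [-1.0, -0.6, 2.5]
grip_width: 0.131
grip_force: 20.0
```

```bash
python3 - <<'E'
from h import *
here()
for q in (1.45,1.5,1.54,1.57): go(*door(q,-52,-225),120,dooraz(q),q)
E
```

```text
t 4.68 pos [462.5 286.5 120.4] az 1.4 w 11.4 gf 20.0 F [-1.  -0.6  2.5] j [ 0.08  0.27 -0.77  1.83  0.21  1.12 -0.74]
1.45 [0.3 1.4 0.4] spin 0.2
1.5 [11.4  4.4  0.4] spin 3.1
1.54 [20.3  7.1  0.4] spin 5.3
1.57 [26.8  9.4  0.4] spin 7.1
```

Emit:
arm_command:
  motion:
    - [0,11,3,0,3]
    - [0,20,6,0,5]
    - [0,20,6,0,5]
    - [60,20,6,0,5]
    - [60,20,6,0,5]

```text
time: 5.1
position: [0.4693, 0.3054, 0.1204]
tool_rot: [2.284, 2.156, -0.001]
ft_force: [-0.5, -0.6, 0.1]
grip_width: 0.21
grip_force: 0.0
```

Emit:
arm_command:
  motion:
    - [60,0,0,0,0]
    - [60,0,0,0,0]
    - [60,0,0,-30,0]
    - [60,0,0,-70,0]
    - [60,0,0,-100,0]

```text
time: 5.52
position: [0.4694, 0.3056, 0.2226]
tool_rot: [2.286, 2.155, 0.001]
ft_force: [1.4, 0.3, 0.9]
grip_width: 0.579
grip_force: 0.0
```

```bash
python3 - <<'E'
from h import *
here(); go(534,-334,200,-94.3)
E
```

```text
t 5.52 pos [469.4 305.6 222.6] az -3.4 w 50.4 gf 0.0 F [1.4 0.3 0.9] j [ 0.07  0.21 -0.78  1.68  0.15  1.32 -0.8 ]
 [-634.7  102.1   22.6] spin 90.9
```

Emit:
arm_command:
  motion:
    - [80,-40,5,0,6]
    - [80,-80,12,0,12]
    - [80,-120,18,0,18]
    - [80,-160,25,0,24]
    - [80,-200,32,0,30]

```text
time: 5.93
position: [0.4892, 0.102, 0.221]
tool_rot: [2.768, 1.482, 0.001]
ft_force: [0.4, -1.4, -0.2]
grip_width: 0.896
grip_force: 0.0
```

```bash
python3 - <<'E'
from h import *
here(); go(534,-334,200,-94.3)
im,w=cloud("top"); save("top1",im); np.savez("c1",a=im,wa=w)
E
```

```text
t 5.93 pos [489.2 102.  221. ] az -33.7 w 78.0 gf 0.0 F [ 0.4 -1.4 -0.2] j [ 0.33  0.04 -0.6   1.82  0.02  1.29 -0.86]
 [-338.   279.    21.4] spin 60.6
```

View pics/top1.png

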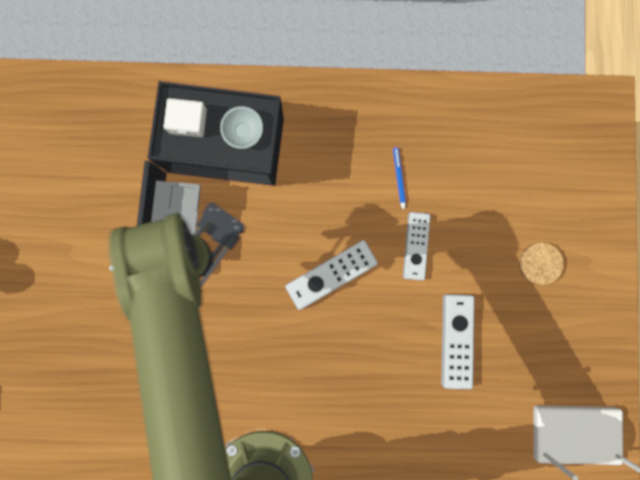

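The door is open at about 90°, with its panel at (150,190) and the grey tray at (175,200). The remote is still at (417,246). On to the remote.

Emit:
arm_command:
  motion:
    - [80,-31,26,0,7]
    - [80,-62,52,0,14]
    - [80,-94,78,0,21]
    - [80,-125,104,0,28]
    - [80,-156,130,0,35]

```text
time: 6.4
position: [0.5119, -0.0996, 0.2209]
tool_rot: [3.086, 0.58, 0.001]
ft_force: [0.9, 0.6, 0.7]
grip_width: 0.917
grip_force: 0.0
```

```bash
python3 - <<'E'
from h import *
here(); go(534,-334,150,-94.3)
E
```

```text
t 6.4 pos [511.9 -99.6 220.9] az -68.7 w 79.8 gf 0.0 F [0.9 0.6 0.7] j [ 0.52  0.08 -0.4   1.78  0.03  1.29 -1.08]
 [-64.6 226.4  71.2] spin 25.6
```

Emit:
arm_command:
  motion:
    - [80,-10,38,0,7]
    - [80,-21,76,0,14]
    - [80,-33,114,10,20]
    - [80,-44,152,20,25.5]
    - [80,-54,190,30,25.5]

```text
time: 6.82
position: [0.5316, -0.2963, 0.1906]
tool_rot: [3.138, -0.113, 0.001]
ft_force: [1.1, -0.5, -0.2]
grip_width: 0.92
grip_force: 0.0
```

Emit:
arm_command:
  motion:
    - [80,0,34,15,0]
    - [80,0,37,45,0]
    - [80,0,37,70,0]
    - [80,0,37,70,0]
    - [80,0,37,70,0]

```text
time: 7.23
position: [0.5285, -0.33, 0.1194]
tool_rot: [-3.138, 0.105, 0.004]
ft_force: [-0.6, 0.7, 1.4]
grip_width: 0.919
grip_force: 0.0
```

```bash
python3 - <<'E'
from h import *
here(); go(534,-334,17,-94.3)
E
```

```text
t 7.23 pos [ 528.5 -330.   119.4] az -93.8 w 79.9 gf 0.0 F [-0.6  0.7  1.4] j [ 0.69  0.36 -0.21  1.65  0.08  1.15 -1.18]
 [  6.    3.8 102.3] spin 0.5
```

Emit:
arm_command:
  motion:
    - [80,6,4,30,0.5]
    - [80,6,4,60,0.5]
    - [80,6,4,90,0.5]
    - [80,6,4,101,0.5]
    - [80,6,4,101,0.5]
  newtons: 30

```text
time: 7.65
position: [0.5345, -0.3338, 0.0183]
tool_rot: [-3.138, 0.118, 0.004]
ft_force: [-0.8, 0.7, -0.1]
grip_width: 0.915
grip_force: 0.0
```

```bash
python3 - <<'E'
from h import *
here(); go(534,-334,17,-94.3)
E
```

```text
t 7.65 pos [ 534.5 -333.8   18.3] az -94.3 w 79.6 gf 0.0 F [-0.8  0.7 -0.1] j [ 0.68  0.48 -0.2   1.71  0.11  0.97 -1.21]
 [-0.4  0.2  1.3] spin 0.0
```

Emit:
arm_command:
  motion:
    - [30,0,0,0,0]
    - [30,0,0,0,0]
    - [30,0,0,0,0]
    - [30,0,0,0,0]
    - [30,0,0,0,0]

```text
time: 8.07
position: [0.5361, -0.3355, 0.021]
tool_rot: [3.138, -0.119, 0.003]
ft_force: [0.1, -0.5, -0.6]
grip_width: 0.625
grip_force: 0.0
```

Emit:
arm_command:
  motion:
    - [30,0,0,0,0]
    - [30,0,0,0,0]
    - [30,0,0,0,0]
    - [30,0,0,0,0]
    - [30,0,0,0,0]

```text
time: 8.48
position: [0.5356, -0.3351, 0.0202]
tool_rot: [3.139, -0.119, 0.001]
ft_force: [-1.1, 0.5, 4.8]
grip_width: 0.525
grip_force: 30.0
```

Emit:
arm_command:
  motion:
    - [30,0,0,-20,0]
    - [30,0,0,-60,0]
    - [30,0,0,-100,0]
    - [30,0,0,-140,0]
    - [30,0,0,-180,0]

```text
time: 8.9
position: [0.5347, -0.3346, 0.2004]
tool_rot: [-3.139, 0.119, 0.002]
ft_force: [0.6, -0.4, -1.8]
grip_width: 0.525
grip_force: 30.0
```

```bash
python3 - <<'E'
from h import *
here()
im,w=cloud("top"); b,wb=cloud("scene");np.savez("c2",a=im,wa=w,b=b,wb=wb)
# tray & door seen from above: extract level surfaces
h=w[...,2]
reg=(w[...,0]>420)&(w[...,0]<700)&(w[...,1]>100)&(w[...,1]<270)
for lo,hi,n in((.081,.0895,'floor'),(.0905,.099,'rim'),(.143,.153,'doortop')):
    m=reg&(h>lo)&(h<hi); p=w[m]*1000
    if len(p)<5: print(n,len(p));continue
    r=cv2.minAreaRect(p[:,:2].astype(np.float32)); print(n,len(p),np.median(p[:,2]).round(1),np.round(r[0],1),np.round(r[1],1),round(r[2],1),cv2.boxPoints(r).round().tolist())
go(*door(1.54,62,-117),200,dooraz(1.54)-90)
save("tray",np.hstack([cv2.resize(im[140:300,110:270],(400,400)),cv2.resize(b[100:260,320:480],(400,400))]))
E
```

```text
t 8.9 pos [ 534.7 -334.6  200.4] az -94.3 w 45.7 gf 30.0 F [ 0.6 -0.4 -1.8] j [ 0.69  0.31 -0.21  1.54  0.07  1.3  -1.18]
floor 0
rim 0
doortop 0
 [  -9.9 -523.5    4.1] spin -0.4
```

View pics/tray.png

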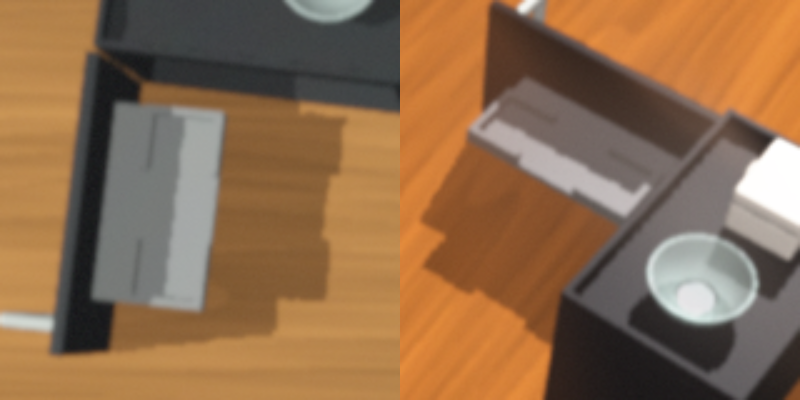

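The top view (left) and scene view (right) show the tray clear on the open door. My region filter mixed m with mm, so I'll redo it from the saved cloud.

```bash
python3 - <<'E'
from h import *
z=np.load("c2.npz")
for k in("wa","wb"):
    w=z[k]*1000;h=w[...,2]
    reg=(w[...,0]>420)&(w[...,0]<700)&(w[...,1]>100)&(w[...,1]<275)
    for lo,hi,n in((78,103,'tray'),(141,156,'doortop')):
        m=reg&(h>lo)&(h<hi)
        if n=='tray': m&=w[...,1]<245
        else: m&=w[...,1]>225
        m=m.astype(np.uint8); kk,l,st,_=cv2.connectedComponentsWithStats(m); i=1+st[1:,4].argmax(); p=w[l==i]
        r=cv2.minAreaRect(p[:,:2].astype(np.float32)); print(k,n,len(p),np.median(p[:,2]).round(1),np.round(r[0],1),np.round(r[1],1),round(r[2],1),cv2.boxPoints(r).round().tolist())
    # door angle from top line fit
        if n=='doortop':
            v=cv2.fitLine(p[:,:2].astype(np.float32),cv2.DIST_HUBER,0,.01,.01).ravel(); print('line az',np.degrees(np.arctan2(v[1],v[0])),v)
print("model pocket",door(1.54,62,-117),dooraz(1.54),"doormid",door(1.54,-6,-125))
# remote held: bottom hidden; top view of remote
w=z["wa"]*1000; m=(abs(w[...,0]-534)<90)&(abs(w[...,1]+334)<40)&(w[...,2]>190)&(w[...,2]<215)
p=w[m];print('remote',len(p)); 
if len(p)>9:
    r=cv2.minAreaRect(p[:,:2].astype(np.float32));print(np.median(p[:,2]),r)
E
```

```text
wa tray 3527 85.4 [590.4 199.5] [ 97.4 212.9] 85.8 [[481.0, 159.0], [693.0, 143.0], [700.0, 240.0], [488.0, 256.0]]
wa doortop 825 147.2 [566.6 254.2] [ 24.3 251. ] 82.4 [[441.0, 259.0], [689.0, 226.0], [693.0, 250.0], [444.0, 283.0]]
line az -4.7382293 [ 9.9658251e-01 -8.2603477e-02  5.6463574e+02  2.5384618e+02]
wb tray 2457 86.0 [570.1 199.4] [100.2 178.5] 86.8 [[478.0, 154.0], [656.0, 144.0], [662.0, 244.0], [484.0, 254.0]]
wb doortop 611 147.2 [559.1 256.4] [ 20.7 241.3] 85.4 [[438.0, 256.0], [679.0, 236.0], [680.0, 257.0], [440.0, 276.0]]
line az -4.4315114 [ 9.9701041e-01 -7.7267386e-02  5.6247412e+02  2.5235576e+02]
model pocket [568.97369503 185.68190708] -3.9855004501467732 doormid [565.71931523 254.07349291]
remote 708
204.25299738125244 ((532.835693359375, -332.8429260253906), (45.81608963012695, 150.14979553222656), 84.62628173828125)
```

```bash
python3 - <<'E'
from h import *
from scipy.optimize import least_squares
P=np.array([[592.5,30.2],[526.8,75.4],[468.1,171.7],[462.5,286.5],[469.3,305.4]]);L=np.hypot(52,225)
s=least_squares(lambda h:np.hypot(*(P-h).T)-L,H);h=s.x;print("hinge fit",h,s.fun.round(2))
a=np.degrees(np.arctan2(*(P[-1]-h)[::-1]))-np.degrees(np.arctan2(-225,-52)); a=(a+180)%360-180
print("door rot",a,"q",np.radians(YAW-a))
c,sn=np.cos(np.radians(a)),np.sin(np.radians(a)); Rm=np.array([[c,-sn],[sn,c]])
print("pocket (robot)",h+Rm@[62,-117],"y az",a+90)
z=np.load("c2.npz")
for k in("wa","wb"):
    w=z[k]*1000; p=w[(w[...,2]>78)&(w[...,2]<100)]; d=(p[:,:2]-h)@Rm
    d=d[(d[:,0]>-5)&(d[:,0]<115)&(d[:,1]>-225)&(d[:,1]<-10)]
    hx,ex=np.histogram(d[:,0],np.arange(0,112,4)); hy,ey=np.histogram(d[:,1],np.arange(-220,-10,5))
    print(k,"x",[(int(e),int(n)) for e,n in zip(ex,hx)]); print("y",[(int(e),int(n)) for e,n in zip(ey,hy)])
E
```

```text
hinge fit [689.39312136 239.41905171] [-0.36  0.02  0.49  0.8  -1.16]
door rot -93.67480810351367 q 1.5345773955905049
pocket (robot) [568.6598863  185.04547401] y az -3.6748081035136693
wa x [(0, 162), (4, 148), (8, 160), (12, 143), (16, 139), (20, 150), (24, 97), (28, 148), (32, 191), (36, 155), (40, 147), (44, 150), (48, 143), (52, 157), (56, 140), (60, 150), (64, 147), (68, 154), (72, 148), (76, 145), (80, 148), (84, 111), (88, 149), (92, 141), (96, 0), (100, 0), (104, 0)]
y [(-220, 8), (-215, 6), (-210, 5), (-205, 61), (-200, 109), (-195, 111), (-190, 112), (-185, 110), (-180, 110), (-175, 113), (-170, 109), (-165, 111), (-160, 110), (-155, 108), (-150, 112), (-145, 108), (-140, 108), (-135, 110), (-130, 108), (-125, 110), (-120, 110), (-115, 107), (-110, 109), (-105, 107), (-100, 110), (-95, 105), (-90, 111), (-85, 108), (-80, 108), (-75, 108), (-70, 109), (-65, 109), (-60, 110), (-55, 103), (-50, 109), (-45, 110), (-40, 114), (-35, 62), (-30, 7), (-25, 7), (-20, 7)]
wb x [(0, 122), (4, 97), (8, 96), (12, 80), (16, 90), (20, 37), (24, 56), (28, 113), (32, 179), (36, 103), (40, 110), (44, 93), (48, 107), (52, 102), (56, 98), (60, 106), (64, 98), (68, 109), (72, 99), (76, 80), (80, 60), (84, 70), (88, 153), (92, 196), (96, 5), (100, 0), (104, 0)]
y [(-220, 7), (-215, 12), (-210, 10), (-205, 69), (-200, 104), (-195, 73), (-190, 72), (-185, 74), (-180, 78), (-175, 69), (-170, 75), (-165, 82), (-160, 78), (-155, 82), (-150, 89), (-145, 75), (-140, 70), (-135, 83), (-130, 75), (-125, 79), (-120, 81), (-115, 77), (-110, 82), (-105, 87), (-100, 81), (-95, 71), (-90, 77), (-85, 80), (-80, 84), (-75, 86), (-70, 84), (-65, 79), (-60, 91), (-55, 84), (-50, 86), (-45, 57), (-40, 94), (-35, 62), (-30, 1), (-25, 0), (-20, 0)]
```

Emit:
arm_command:
  motion:
    - [30,0,-30,0,0]
    - [30,-1,-65,0,0]
    - [30,-2,-105,0,0]
    - [30,-3,-145,0,0]
    - [30,-4,-185,0,0]

```text
time: 9.42
position: [0.5446, -0.1485, 0.1982]
tool_rot: [-3.139, 0.12, 0.002]
ft_force: [1.6, 0.3, -1.2]
grip_width: 0.526
grip_force: 30.0
```

Emit:
arm_command:
  motion:
    - [30,-1,-40,0,0]
    - [30,-2,-80,0,0]
    - [30,-3,-120,0,0]
    - [30,-4,-160,0,0]
    - [30,-5,-190,0,0]

```text
time: 9.83
position: [0.5539, 0.0438, 0.1985]
tool_rot: [-3.138, 0.114, 0.002]
ft_force: [0.8, 0.3, -1.7]
grip_width: 0.525
grip_force: 30.0
```

```bash
python3 - <<'E'
from h import *
here();go(569.8,185,180,-94.1)
E
```

```text
t 9.83 pos [553.9  43.8 198.5] az -94.2 w 45.7 gf 30.0 F [ 0.8  0.3 -1.7] j [ 0.29  0.17 -0.46  1.73  0.08  1.26 -1.83]
 [   5.6 -142.    18.7] spin -0.1
```

Emit:
arm_command:
  motion:
    - [30,1,-38,0,0]
    - [30,3,-78,0,0]
    - [30,4,-115,0,0]
    - [30,5,-142,0,0]
    - [30,5,-142,10,0]

```text
time: 10.25
position: [0.5698, 0.1901, 0.1903]
tool_rot: [-3.133, 0.103, -0.003]
ft_force: [-0.2, 1.0, -0.5]
grip_width: 0.529
grip_force: 30.0
```

Emit:
arm_command:
  motion:
    - [30,0,0,20,0]
    - [30,0,0,40,0]
    - [30,0,0,50,0]
    - [30,0,0,50,0]
    - [30,0,0,50,0]

```text
time: 10.67
position: [0.5702, 0.1803, 0.1388]
tool_rot: [3.139, -0.12, -0.003]
ft_force: [-0.3, -0.9, -2.4]
grip_width: 0.527
grip_force: 30.0
```

```bash
python3 - <<'E'
from h import *
here();go(569.8,185,105,-94.1)
im,w=cloud("top"); b,wb=cloud("scene")
p=w[(w[...,2]>.148)&(w[...,2]<.17)&(abs(w[...,0]-.57)<.09)&(abs(w[...,1]-.185)<.04)]*1000; print(len(p),np.median(p,0) if len(p) else 0)
save("pre",np.hstack([cv2.resize(im[140:300,110:270],(400,400)),cv2.resize(b[100:260,320:480],(400,400))]))
E
```

```text
t 10.67 pos [570.2 180.3 138.8] az -94.4 w 45.8 gf 30.0 F [-0.3 -0.9 -2.4] j [ 0.09  0.32 -0.53  1.69  0.18  1.18 -2.13]
 [-0.7 -4.7 33.8] spin -0.3
4 [540.74465415 181.86073589 148.84183355]
```

View pics/pre.png

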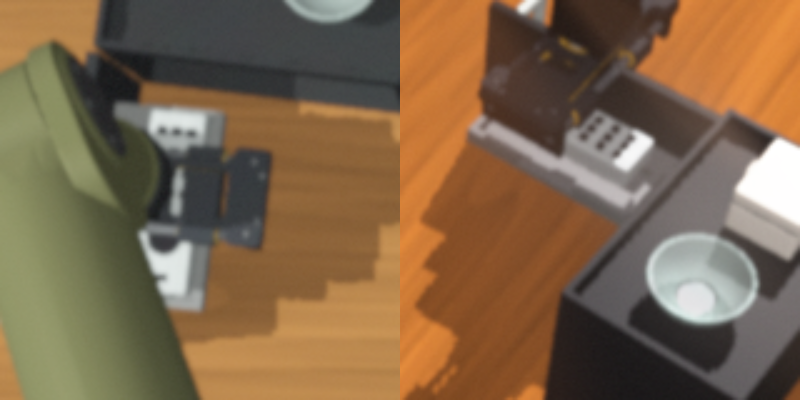

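Both views show the remote in the gripper over the tray, aligned with it. The arm may still be settling, so I'll let it settle and correct sideways before lowering.

Emit:
arm_command:
  motion:
    - [30,0,-4,0,0]
    - [30,0,-4,10,0]
    - [30,0,-4,10,0]
    - [30,0,-4,10,0]
    - [30,0,-4,10,0]

```text
time: 11.18
position: [0.5708, 0.1847, 0.1294]
tool_rot: [3.139, -0.119, -0.0]
ft_force: [0.7, -0.6, -1.1]
grip_width: 0.528
grip_force: 30.0
```

```bash
python3 - <<'E'
from h import *
here();go(569.8,185,105,-94.1)
im,w=cloud("top")
here();go(569.8,185,105,-94.1)
w*=1000
p=w[(w[...,2]>125)&(w[...,2]<142)&(w[...,0]>480)&(w[...,0]<670)&(abs(w[...,1]-185)<35)]
r=cv2.minAreaRect(p[:,:2].astype(np.float32));print(len(p),np.median(p[:,2]),r,cv2.boxPoints(r).round().tolist())
E
```

```text
t 11.18 pos [570.8 184.7 129.4] az -94.3 w 46.0 gf 30.0 F [ 0.7 -0.6 -1.1] j [ 0.09  0.34 -0.53  1.7   0.18  1.16 -2.14]
 [-1.  -0.2 24.4] spin -0.2
t 11.23 pos [570.9 184.8 129.6] az -94.4 w 45.7 gf 30.0 F [-1.2  0.5 -1.7] j [ 0.09  0.34 -0.53  1.7   0.18  1.16 -2.14]
 [-1.2 -0.1 24.6] spin -0.3
727 133.05256723619107 ((569.1517333984375, 183.78036499023438), (46.50920867919922, 149.7454376220703), 85.4548568725586) [[493.0, 167.0], [642.0, 155.0], [646.0, 201.0], [496.0, 213.0]]
```

The camera puts the remote centre at (569.2,183.8), against the pocket at (568.7,185.0), so the two agree. Lowering now.

Emit:
arm_command:
  motion:
    - [30,-0.5,-0.5,6,0]
    - [30,-0.5,-0.5,12,0]
    - [30,-0.5,-0.5,18,0]
    - [30,-0.5,-0.5,23,0]
    - [30,-0.5,-0.5,24,0]

```text
time: 11.65
position: [0.5701, 0.1852, 0.1051]
tool_rot: [3.139, -0.119, -0.001]
ft_force: [-2.4, -0.8, 6.5]
grip_width: 0.53
grip_force: 30.0
```

Emit:
arm_command:
  motion:
    - [30,0,0,0,0]
    - [30,0,0,0,0]

```text
time: 11.82
position: [0.5703, 0.1852, 0.1052]
tool_rot: [3.139, -0.119, -0.001]
ft_force: [-0.8, -0.2, -0.7]
grip_width: 0.525
grip_force: 30.0
```

```bash
python3 - <<'E'
from h import *
here();go(569.3,185,104.5,-94.1)
E
```

```text
t 11.82 pos [570.3 185.2 105.2] az -94.4 w 45.7 gf 30.0 F [-0.8 -0.2 -0.7] j [ 0.08  0.36 -0.53  1.72  0.2   1.12 -2.15]
 [-1.   0.3  0.7] spin -0.3
```

Emit:
arm_command:
  motion:
    - [62,0,0,0.5,0]
    - [62,0,0,0.5,0]
    - [62,0,0,0.5,0]
    - [62,0,0,0.5,0]
    - [62,0,0,0.5,0]

```text
time: 12.23
position: [0.5705, 0.1854, 0.1051]
tool_rot: [-3.139, 0.119, -0.0]
ft_force: [-0.1, 0.1, -0.3]
grip_width: 0.706
grip_force: 0.0
```

Emit:
arm_command:
  motion:
    - [62,0,0,-20,0]
    - [62,0,0,-50,0]
    - [62,0,0,-85,0]
    - [62,0,0,-115,0]
    - [62,0,0,-115,0]

```text
time: 12.65
position: [0.5737, 0.187, 0.2274]
tool_rot: [-3.136, 0.119, -0.018]
ft_force: [1.5, 0.2, 0.2]
grip_width: 0.716
grip_force: 0.0
```

```bash
python3 - <<'E'
from h import *
here();go(470,307,222,-3.7)
im,w=cloud("top"); b,wb=cloud("scene"); w*=1000
p=w[(w[...,2]>99)&(w[...,2]<116)&(w[...,0]>480)&(w[...,0]<670)&(abs(w[...,1]-185)<35)]
r=cv2.minAreaRect(p[:,:2].astype(np.float32));print(len(p),np.percentile(p[:,2],[5,50,95]),r)
save("rel",np.hstack([cv2.resize(im[140:300,110:270],(400,400)),cv2.resize(b[100:260,320:480],(400,400))]))
E
```

```text
t 12.65 pos [573.7 187.  227.4] az -94.3 w 62.3 gf 0.0 F [1.5 0.2 0.2] j [ 0.1   0.26 -0.55  1.58  0.14  1.33 -2.11]
 [-112.6 -111.8    4.6] spin -90.6
712 [104.44541517 108.78298587 112.43365049] ((572.8605346679688, 184.40603637695312), (55.02982711791992, 159.5177459716797), 89.67589569091797)
```

View pics/rel.png

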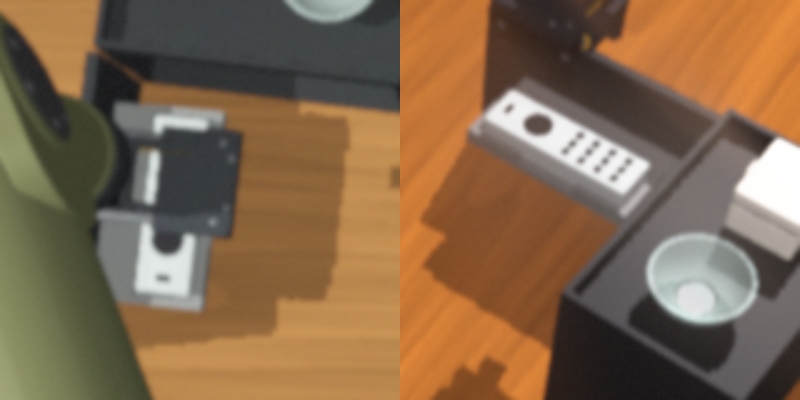

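The remote sits in the pocket with its top at 109 mm, which is the 85 + 24 expected. Now back above the handle.

Emit:
arm_command:
  motion:
    - [80,-20,-20,0,-7]
    - [80,-42,-42,0,-14]
    - [80,-65,-65,0,-21]
    - [80,-90,-90,0,-28]
    - [80,-112,-112,0,-35]

```text
time: 13.17
position: [0.4649, 0.3065, 0.2184]
tool_rot: [3.027, 0.84, -0.004]
ft_force: [0.8, 0.6, -0.1]
grip_width: 0.904
grip_force: 0.0
```

Emit:
arm_command:
  motion:
    - [80,0,0,0,-7]
    - [80,0,0,0,-14]
    - [80,0,0,0,-21]
    - [80,0,0,0,-28]
    - [80,0,0,0,-35]

```text
time: 13.58
position: [0.4664, 0.3049, 0.2182]
tool_rot: [-2.634, -1.711, 0.005]
ft_force: [0.6, 1.0, 0.4]
grip_width: 0.92
grip_force: 0.0
```

```bash
python3 - <<'E'
from h import *
here();go(469.8,306,222,-3.7)
im,w=cloud("top"); b,wb=cloud("scene")
import numpy as np
np.savez("c3",a=im,wa=w,b=b,wb=wb)
for w in(w*1000,wb*1000):
    p=w[(w[...,2]>103)&(w[...,2]<115)&(w[...,0]>480)&(w[...,0]<670)&(abs(w[...,1]-185)<38)]
    if len(p)<50: print(len(p));continue
    r=cv2.minAreaRect(p[:,:2].astype(np.float32));A=np.c_[p[:,:2]-p[:,:2].mean(0),np.ones(len(p))];s=np.linalg.lstsq(A,p[:,2],rcond=None)[0]
    print(len(p),"plane",s.round(3),np.round(r[0],1),np.round(r[1],1),round(r[2],1))
    q=w[(w[...,2]>132)&(w[...,2]<148)&(abs(w[...,0]-470)<25)&(w[...,1]>270)&(w[...,1]<330)]; print("handle",len(q),np.median(q,0),q.max(0) if len(q) else 0)
E
```

```text
t 13.58 pos [466.4 304.9 218.2] az -24.0 w 80.0 gf 0.0 F [0.6 1.  0.4] j [ 0.06  0.21 -0.78  1.69  0.15  1.31 -1.16]
 [ 2.3  2.6 -3.8] spin -20.3
1555 plane [-1.000e-03  4.000e-03  1.088e+02] [568.6 184.4] [ 47.4 150.1] 85.4
handle 125 [467.75315313 290.51118237 142.57883563] [475.16246902 315.44247991 147.84614858]
1107 plane [-1.00000e-03  1.70000e-02  1.08957e+02] [568.8 185.1] [ 51.6 149.5] 85.5
handle 66 [468.86396461 295.26502513 142.99208511] [475.27239873 312.40703817 146.63079732]
```

The remote is flat and centred at (568.7,184.6). Regrasp the handle.

Emit:
arm_command:
  motion:
    - [80,2,2,0,-7]
    - [80,2,2,0,-14]
    - [80,2,2,0,-20]
    - [80,2,2,0,-20]
    - [80,2,2,20,-20]

```text
time: 14.1
position: [0.4715, 0.3078, 0.2024]
tool_rot: [2.31, 2.128, 0.008]
ft_force: [1.2, 0.7, -0.1]
grip_width: 0.917
grip_force: 0.0
```

Emit:
arm_command:
  motion:
    - [80,0,0,20,0]
    - [80,0,0,45,0]
    - [80,0,0,70,0]
    - [80,0,0,78,0]
    - [0,0,0,78,0]
  newtons: 20

```text
time: 14.52
position: [0.4682, 0.3052, 0.1193]
tool_rot: [-2.307, -2.131, 0.008]
ft_force: [-1.2, -1.0, 0.1]
grip_width: 0.893
grip_force: 0.0
```

Emit:
arm_command:
  motion:
    - [0,0,0,0,0]
    - [0,0,0,0,0]
    - [0,0,0,0,0]
    - [0,0,0,0,0]
    - [0,0,0,0,0]

```text
time: 14.93
position: [0.4704, 0.3068, 0.1229]
tool_rot: [2.304, 2.134, 0.002]
ft_force: [0.3, -0.1, 0.3]
grip_width: 0.554
grip_force: 0.0
```

Emit:
arm_command:
  motion:
    - [0,0,0,0,0]
    - [0,0,0,0,0]
    - [0,0,0,0,0]
    - [0,0,0,0,0]
    - [0,0,0,0,0]

```text
time: 15.35
position: [0.4694, 0.3065, 0.1219]
tool_rot: [-2.304, -2.135, 0.001]
ft_force: [-9.5, 1.0, 2.5]
grip_width: 0.168
grip_force: 5.4
```

```bash
python3 - <<'E'
from h import *
here()
for q in (1.53,1.48,1.41,1.33,1.25,1.17): go(*door(q,-52,-225),120,dooraz(q),q)
E
```

```text
t 15.35 pos [469.4 306.5 121.9] az -4.4 w 14.6 gf 5.4 F [-9.5  1.   2.5] j [ 0.06  0.31 -0.8   1.79  0.25  1.14 -0.89]
1.53 [-1.9 -0.8  1.9] spin -1.0
1.48 [-13.3  -2.9   1.9] spin -3.8
1.41 [-29.3  -5.    1.9] spin -7.8
1.33 [-47.7  -5.9   1.9] spin -12.4
1.25 [-66.2  -5.3   1.9] spin -17.0
1.17 [-84.6  -3.3   1.9] spin -21.6
```

Gripping is almost complete; swing gently towards shut.

Emit:
arm_command:
  motion:
    - [0,0,0,0,0]
    - [0,-8,-2,0,-2]
    - [0,-22,-4,0,-6]
    - [0,-38,-5,0,-10]
    - [0,-55,-6,0,-14]

```text
time: 15.77
position: [0.4584, 0.2528, 0.1219]
tool_rot: [-2.019, -2.405, 0.001]
ft_force: [0.2, 0.4, 0.3]
grip_width: 0.132
grip_force: 20.0
```

```bash
python3 - <<'E'
from h import *
here()
for q in (1.3,1.2,1.1,1.0,.9,.8): go(*door(q,-52,-225),122,dooraz(q),q)
E
```

```text
t 15.77 pos [458.4 252.8 121.9] az 10.0 w 11.5 gf 20.0 F [0.2 0.4 0.3] j [ 0.2   0.23 -0.84  1.88  0.19  1.11 -0.53]
1.3 [-0.5  1.  -0.1] spin 0.2
1.2 [-23.2  -3.1  -0.2] spin -5.5
1.1 [-46.2  -5.   -0.2] spin -11.3
1.0 [-69.3  -4.6  -0.2] spin -17.0
0.9 [-92.2  -1.8  -0.2] spin -22.7
0.8 [-114.8    3.2   -0.3] spin -28.5
```

Emit:
arm_command:
  motion:
    - [0,-20,-3,0,-5]
    - [0,-43,-5.5,0,-11]
    - [0,-66,-5.5,0,-16.5]
    - [0,-90,-2.5,0,-22.5]
    - [0,-113,2,0,-28.5]

```text
time: 16.18
position: [0.4807, 0.1401, 0.122]
tool_rot: [1.365, 2.828, 0.0]
ft_force: [4.5, 3.9, -6.6]
grip_width: 0.132
grip_force: 20.0
```

```bash
python3 - <<'E'
from h import *
here()
for q in (.8,.7,.6,.5,.4,.3): go(*door(q,-52,-225),122,dooraz(q),q)
E
```

```text
t 16.18 pos [480.7 140.1 122. ] az 38.5 w 11.5 gf 20.0 F [ 4.5  3.9 -6.6] j [ 0.45  0.17 -0.84  1.93  0.14  1.1   0.22]
0.8 [-0.2  0.7 -0. ] spin 0.1
0.7 [-22.9  -3.4  -0. ] spin -5.7
0.6 [-45.9  -5.2  -0. ] spin -11.4
0.5 [-69.   -4.7   0. ] spin -17.1
0.4 [-91.9  -1.9   0. ] spin -22.9
0.3 [-1.145e+02  3.200e+00  1.000e-01] spin -28.6
```

Emit:
arm_command:
  motion:
    - [0,-22,-4,0,-5.5]
    - [0,-45,-5.5,0,-11]
    - [0,-68,-5,0,-17]
    - [0,-90,-2.5,0,-22.5]
    - [0,-111,2,0,-28]

```text
time: 16.6
position: [0.5518, 0.0544, 0.1219]
tool_rot: [0.643, 3.074, 0.002]
ft_force: [2.5, 3.7, -1.4]
grip_width: 0.128
grip_force: 20.0
```

```bash
python3 - <<'E'
from h import *
here()
for q in (.3,.25,.18,.1,.04,0): go(*door(q,-52,-225),122,dooraz(q),q)
E
```

```text
t 16.6 pos [551.8  54.4 121.9] az 66.4 w 11.1 gf 20.0 F [ 2.5  3.7 -1.4] j [ 0.57  0.3  -0.82  1.81  0.24  1.13  0.82]
0.3 [-3.2 -0.7 -0.1] spin -0.7
0.25 [-14.6  -2.9  -0.1] spin -3.5
0.18 [-30.6  -5.   -0.1] spin -7.6
0.1 [-49.   -6.1  -0.1] spin -12.1
0.04 [-62.9  -5.8  -0. ] spin -15.6
0 [-72.1  -5.3  -0. ] spin -17.9
```

Emit:
arm_command:
  motion:
    - [0,-18,-3.5,0,-4.5]
    - [0,-34,-5,0,-8.5]
    - [0,-49,-6,0,-12]
    - [0,-62,-6,0,-15.5]
    - [0,-71,-5.5,0,-18]

```text
time: 17.02
position: [0.615, 0.0216, 0.1219]
tool_rot: [0.157, 3.137, 0.003]
ft_force: [0.3, 3.1, 1.2]
grip_width: 0.13
grip_force: 20.0
```

Emit:
arm_command:
  motion:
    - [0,-1,0,0,0]
    - [0,-2,0,0,0]
    - [0,-2,0,0,0]

```text
time: 17.27
position: [0.6154, 0.0215, 0.1219]
tool_rot: [0.161, 3.137, 0.0]
ft_force: [0.7, 1.7, -1.0]
grip_width: 0.129
grip_force: 20.0
```

```bash
python3 - <<'E'
from h import *
here()
for q in (.05,0): go(*door(q,-52,-225),122,dooraz(q),q)
E
```

```text
t 17.27 pos [615.4  21.5 121.9] az 84.1 w 11.2 gf 20.0 F [ 0.7  1.7 -1. ] j [ 0.57  0.45 -0.82  1.66  0.35  1.19  1.14]
0.05 [10.7  2.1 -0.1] spin 2.7
0 [-0.4 -0.7 -0.1] spin -0.1
```

Emit:
arm_command:
  motion:
    - [0,-2,0,0,0]
    - [0,-4,0,0,0]
    - [0,-5,0,0,0]

```text
time: 17.52
position: [0.6175, 0.0208, 0.1218]
tool_rot: [-0.16, -3.131, 0.003]
ft_force: [-10.2, -0.4, 6.0]
grip_width: 0.131
grip_force: 20.0
```

```bash
python3 - <<'E'
from h import *
here()
for q in (.05,0): go(*door(q,-52,-225),122,dooraz(q),q)
E
```

```text
t 17.52 pos [617.5  20.8 121.8] az 84.2 w 11.4 gf 20.0 F [-10.2  -0.4   6. ] j [ 0.57  0.46 -0.82  1.64  0.35  1.2   1.14]
0.05 [13.   2.6 -0.1] spin 2.8
0 [ 1.8 -0.2 -0.1] spin -0.1
```

The wrist force rose to 10 N, so the door is against its stop. Release and lift.

Emit:
arm_command:
  motion:
    - [50,0,0,0,0]
    - [50,0,0,0,0]
    - [50,0,0,0,0]
    - [50,0,0,0,0]
    - [50,0,0,0,0]

```text
time: 17.93
position: [0.6206, 0.0202, 0.1221]
tool_rot: [0.161, 3.137, -0.001]
ft_force: [-0.8, 0.3, -0.2]
grip_width: 0.417
grip_force: 0.0
```

Emit:
arm_command:
  motion:
    - [50,0,0,-20,0]
    - [50,0,0,-50,0]
    - [50,0,0,-85,0]
    - [50,0,0,-120,0]
    - [50,30,0,-140,0]

```text
time: 18.35
position: [0.5949, 0.0224, 0.2653]
tool_rot: [0.164, 3.131, 0.005]
ft_force: [-0.1, -1.7, 1.8]
grip_width: 0.575
grip_force: 0.0
```

Emit:
arm_command:
  motion:
    - [50,30,0,0,0]
    - [50,60,0,0,0]
    - [50,90,0,0,0]
    - [50,90,0,0,0]
    - [50,90,0,0,0]

```text
time: 18.77
position: [0.5004, 0.0325, 0.2627]
tool_rot: [0.161, 3.135, -0.006]
ft_force: [0.4, 0.2, 0.2]
grip_width: 0.573
grip_force: 0.0
```

```bash
python3 - <<'E'
from h import *
here()
im,w=cloud("top"); b,wb=cloud("scene"); save("fin",np.hstack([cv2.resize(im[60:240,110:290],(400,400)),cv2.resize(b[120:320,320:520],(400,400))]))
for w in(w*1000,wb*1000):
    q=w[(w[...,2]>134)&(w[...,2]<149)&(w[...,0]>605)&(w[...,0]<650)&(w[...,1]>5)&(w[...,1]<40)];print("handle",len(q),np.median(q,0),q.min(0))
print("expected handle",door(0,-52,-225))
E
```

```text
t 18.77 pos [500.4  32.5 262.7] az 84.1 w 49.8 gf 0.0 F [0.4 0.2 0.2] j [ 0.79  0.03 -0.91  1.75  0.03  1.37  1.34]
handle 110 [629.39766771  18.13805114 142.82328911] [611.02431175  12.1776018  136.34262908]
handle 112 [629.26129129  16.55596967 142.66207662] [609.28590531  10.15078836 134.26572231]
expected handle [615.71932319  20.7418626 ]
```

View pics/fin.png

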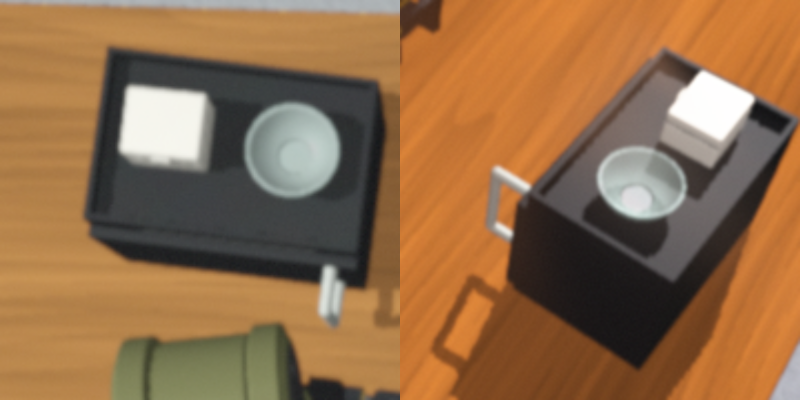

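The final views show the door flush with the caddy front, the dish and coin box where they were, and the arm clear. Handing the job in.

```bash
python3 -c "
from bench import *
print(close_job())"
```

```text
the job is handed in; nothing more can be done
None
```

The job is handed in at about 19 s: the silver remote was flat and centred in the pocket before I swung the door shut, and the dish, coin box and stylus weren't touched. `close_job()` returned no verdict, and the pocket can't be seen with the door shut, so the remote's final seating isn't confirmed by camera.

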